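# Draw the bottom wax block from the dispenser onto the hot plate

### The arm

A 6-joint arm with a two-finger parallel gripper is mounted at the origin on a cart in front of the work surface, level with it; the furniture and walls round the work are solid. World frame = base frame: x ahead of the robot, y to its left, z up, the work surface at z = 0. Lengths are in m, angles in rad, forces in N, time in s.
With the tool pointing down it reaches from about 0.35 to 0.85 m from the base axis. Payload 8.1 kg.
Tool frame: the origin (TCP) lies at the centre of the arm's flange, where the gripper is bolted on; the fingertips stand 186 mm ahead of it and the grasp point (between the pads) lies 167 mm ahead of it; z points along the fingers, y is the line along which they close (so a half turn about z gives the same grasp; the last joint's range is limited). The gripper opens to 93 mm and grips with 3 to 60 N. Pads are 15 mm wide; open, the fingers measure 128 mm over their backs; the gripper's body (75 mm by 188 mm) begins 65 mm behind the grasp point.
Start: joints at [1.04, 0.13, 1.488, -0, 1.523, -0.085], TCP at [0.259, 0.541, 0.405] pointing down, gripper open.
Joint ranges: [-2.96, 2.96], [-0.89, 2.26], [0.02, 2.5], [-1.34, 4.48], [0, 2.73], [-2.66, 2.66]. Speed limits (rad/s): [2.39, 2.39, 2.79, 3.14, 3.14, 3.14].

### API

Orientations are given as a rotation vector (axis times angle).
In Python, from plant import read_state, read_camera, camera_params, robot gives the robot as it stands.
- The arm moves only by the tool carry_out, never from a script. Its argument "targets" is a list of rows, each an object of numbers: "hand": the opening in per cent of the stroke, from 0 (shut) to 100 (fully open); "x", "y", "z": the shift along the tool's x, y, z in m; "ax", "ay", "az": the turn, a rotation vector about the tool's x, y, z in rad. In form: [{"hand": .., "x": .., "y": .., "z": .., "ax": .., "ay": .., "az": ..}, ...]. A call has 1 to 8 rows; each row is the pose to reach, as a shift and turn from the pose commanded when the call began, along the tool's axes at that moment; what a row does not reach only later rows make up. A row lasts 1/8 s, in which the tool goes at most 62.5 mm and 10.7 degrees, less where a joint would pass 70% of its speed; a pose out of reach is approached as far as the arm can. A call with a gripper value outside its range is refused whole. The fingers move at their own pace and stop on an object; "newtons" is the grip in N (left out, the last holds). Time passes only in rows, so rows that repeat a pose let the fingers close. It gives the time, the measured TCP pose, the force, the opening and the grip force at its end, in the units of the state.
- read_state(): the state, without advancing time (a new reading comes with each control period).
- read_camera(name): name is "scene" or "top"; returns (picture, depth): 400x640x3 uint8, blue, green, red; 400x640 float32, m along the optical axis (not along the pixel's ray), 0 where there is no reading.
- camera_params(name): a dict with "fx", "fy", "cx", "cy" (pixels), "k1" (the pictures are not rectified: a ray, as slopes to the right and down, at radius r is drawn at 1 + k1 r^2 times it, then the intrinsics apply), "position" and "rotation" of the camera in the world. Camera axes: x right, y up, looking along -z (the intrinsics and any distortion apply to the point x, -y, -z); pixel columns grow to the right and rows downward; lengths in m; the calibration is good to about 2 mm. A picture is of the moment at which its call begins. camera_params takes no time and is no camera call.
- robot.close_job(): hands the job in; it is judged then, once.
The state is a dict: "t": time; "q": joint angles; "dq": joint speeds; "joint_torque": joint torques, N m; "tool_pos": TCP position; "orientation": TCP orientation; "force": force on the tool from outside, world axes, zero at the start; "wrist_torque": the same for the moment, N m; "opening": finger opening in m; "gripper_force": force on a finger pad.
Only numpy, scipy, OpenCV 4.12 (cv2) and the standard library are available. Lean on these libraries where they do the work, as an engineer would, in place of code of your own. Each camera call takes 0.05 s, during which the arm holds its last target. There are 200 camera calls.

### The job

Put the lowest wax block from the dispenser on the hot plate: push the dispenser's slide forward by its black knob so that the block pokes out of the mouth, pull that one block straight out so that the three above it drop down and lie flat in the chute, and lay it - do not drop it - flat on the steel plate, inside the raised rim. Leave the slide drawn fully back, and the other things on the bench as they are.

Things in the scene. Friction and masses are not known exactly. Their poses are not given: they have to be found in the camera images.
- dispenser: gravity-fed wax block dispenser, fixed: grey base 180 x 62 x 18 mm, on it an open-topped steel chute 76 x 40 mm outside, its top 62 mm above the bench, a sight slot in each side. Origin on the bench under the chute's middle; -x points out of the mouth (low opening in front), +x to the slide at the back, z up. The base ends 38 mm before and 142 mm behind the origin
- chute_floor (a point): centre of the chute's floor, 18 mm above the bench, in the dispenser's axes. The chute is 71 x 35 mm inside (x, y)
- mouth (a point): middle of the mouth at floor height, in the front face of the gate, 38 mm before the chute's centre. The gate (2.5 mm sheet) ends 14.5 mm above the floor, so only the lowest block passes under it. Before the mouth a steel tongue, 20 mm wide and 6 mm thick, level with the floor, runs 41 mm out
- ejector (a joint): slide that pushes the lowest block out, m: 0 = fully back, 0.050 = fully forward; stays where left, 1 to 3 N to move. Blade 8 mm high; at 0 it ends 44 mm behind the chute's centre, 10 mm clear of the blocks; at 0.050 it is 6 mm past the centre and the lowest block pokes 36 mm out of the gate. Left forward, it keeps the others from dropping flat
- ejector_grip (a point): point on the axis of the slide's upright black knob (17 mm thick, 21 mm at its top), 30 mm above the chute floor, 48 mm above the bench; the knob's top is 18 mm higher, the parts beside its foot are under 31 mm above the bench. 112 mm behind the chute's centre at slide 0, 62 mm at 0.050
- plate_centre (a point): centre of the steel plate's upper face, 40 mm above the bench, in the hot plate's axes. The face inside the rim measures 108 mm along x and 128 mm along y; the rim is 4 mm high and 5 mm wide
- hot_plate: white wax softening hot plate, 172 x 156 mm, fixed to the bench, cold; origin on the bench under its middle, control strip (knob, red switch) along its -x edge, z up. It has a rimmed steel plate on top
- wax_1: the lowest wax block, the one to take: pink, 68 x 32 x 11 mm, 40 g. Origin at the centre of its underside, y along its 68 mm, x across its 32 mm, z up. It starts on the chute floor, long side along the dispenser's x
- wax_2: second block of the stack, same as the lowest, lying on it
- wax_3: third block of the stack, same size
- wax_4: top block of the stack, same size
- spatula: bystander: yellow-handled mixing spatula lying on the bench, 189 mm long; origin under its middle
- tape: bystander: roll of masking tape lying flat, 96 mm across, 25 mm high
- powder_jar: bystander: brown jar with white lid, 64 mm across, 88 mm tall
- denture: bystander: pink denture with white teeth, 62 x 50 x 19 mm
Mind the look-alikes: they are no part of the job. What is shaped like the wax_4 but blue or red is not meant.

How it is judged:
By the outcome, as a careful person would: the job done as asked, in the order asked, and still so for the second after the job is handed in, with the robot touching nothing.
It also fails if it takes over 56 s, if anything falls off the work surface, if the arm or the gripper's body presses on something with over 40 N, if the wrist force passes 120 N, or if a joint passes its speed limit or range.

## Working session

There is one attempt and no reset: what is moved stays moved. The work goes in short steps, Python scripts to look and compute and a tool call to move; the robot and the scene stay as the last step left them, time stands still between calls to the robot, and variables do not carry over. Pictures are saved under pics/ and viewed, at most 12 in all, crops included, and the job is handed in when it is done.

Besides the shell and the picture viewer there is one more tool, called after "Call:" as name(argument=value, ...), one argument or row to a line, values as JSON. carry_out: Moves the arm, as the interface text tells. Its arguments: {"type":"object","properties":{"targets":{"type":"array","items":{"type":"object","properties":{"hand":{"type":"number"},"x":{"type":"number"},"y":{"type":"number"},"z":{"type":"number"},"ax":{"type":"number"},"ay":{"type":"number"},"az":{"type":"number"}}}},"newtons":{"type":"number"}},"required":["targets"]}

```bash
mkdir -p pics; cat > h.py <<'E'
import numpy as np, cv2
from plant import read_state, read_camera, camera_params, robot
def undist(name,uv):
    p=camera_params(name); K=np.array([[p['fx'],0,p['cx']],[0,p['fy'],p['cy']],[0,0,1]])
    return cv2.undistortPoints(np.array(uv,float).reshape(-1,1,2),K,np.array([p['k1'],0,0,0.]))[:,0],p
def ray(name,uv,z):
    n,p=undist(name,uv); d=np.c_[n[:,0],-n[:,1],-np.ones(len(n))]@np.array(p['rotation']).reshape(3,3).T
    o=np.array(p['position']); return o+d*((z-o[2])/d[:,2])[:,None]
def cloud(name,depth):
    v,u=np.mgrid[:400,:640]; n,p=undist(name,np.c_[u.ravel(),v.ravel()])
    d=np.c_[n[:,0],-n[:,1],-np.ones(len(n))]*depth.ravel()[:,None]
    return (d@np.array(p['rotation']).reshape(3,3).T+np.array(p['position'])).reshape(400,640,3)
E
python3 - <<'E'
from h import *
for n in('top','scene'):
    im,d=read_camera(n); cv2.imwrite(f'pics/{n}0.png',im); np.savez(f'{n}0.npz',im=im,d=d)
    p=camera_params(n); print(n,p)
s=read_state(); print(s['t'],s['tool_pos'],s['orientation'],s['force'],s['opening'])
E
```

```text
top {'fx': 481.31728866074525, 'fy': 481.31728866074525, 'cx': 311.65380833564484, 'cy': 198.60084341238846, 'k1': -0.12599999965200867, 'position': array([0.49137249, 0.04283278, 1.29818594]), 'rotation': array([ 0.07350206, -0.06295042, -1.5845293 ])}
scene {'fx': 369.872366573073, 'fy': 369.872366573073, 'cx': 320.6777539060348, 'cy': 200.04819513562867, 'k1': -0.03973294483088916, 'position': array([-0.062747  , -0.34094786,  0.52039956]), 'rotation': array([ 0.94670196, -0.5490981 , -0.95259813])}
0.1 [0.25860029 0.54120984 0.40378939] [-6.94343228e-01 -3.06336609e+00  2.44586554e-03] [ 0.30485631 -0.0657622  -0.24265906] 0.09319868518404827
```

View pics/top0.png

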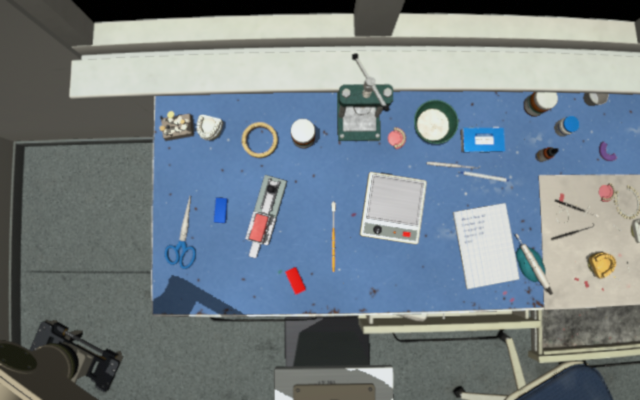

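View pics/scene0.png

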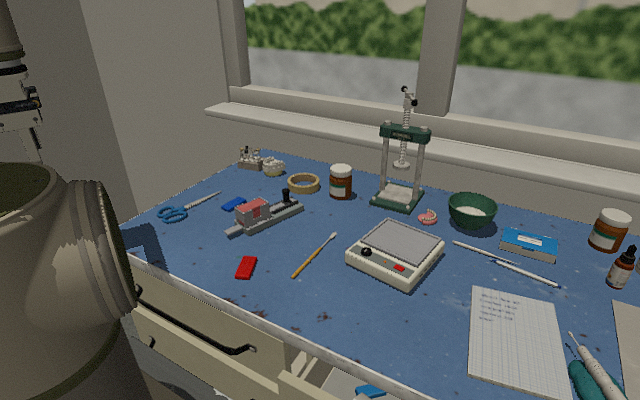

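Top view: the dispenser chute is at (260,227), with its black knob at (272,187) and tongue at (253,250). The hot plate is at (393,207), with its control strip towards the robot. Next I'll measure these.

```bash
cat >> h.py <<'E'
_cp=camera_params
def camera_params(n):
    p=dict(_cp(n)); p['rotation']=cv2.Rodrigues(np.array(p['rotation'],float))[0]; return p
def big(m):
    n,l,s,c=cv2.connectedComponentsWithStats(m.astype(np.uint8)); i=1+np.argmax(s[1:,4]); return l==i
E
python3 - <<'E'
from h import *
z=np.load('top0.npz'); im,d=z['im'],z['d']; P=cloud('top',d); b,g,r=[im[...,i].astype(int) for i in range(3)]
v,u=np.mgrid[:400,:640]
def box(a,c,e,f): return (u>=a)&(u<c)&(v>=e)&(v<f)
# pink top
m=big(box(235,290,200,260)&(r>g+50)); c=cv2.minAreaRect(np.c_[u[m],v[m]].astype(np.float32)); print('pink',c,np.median(P[m],0))
print('pink corners',ray('top',cv2.boxPoints(c),.062).round(4)[:,:2].tolist(), ray('top',[c[0]],.062))
# knob
m=big(box(255,290,172,200)&(r<50)&(g<50)&(b<50)); cc=(u[m].mean(),v[m].mean());print('knob',cc,m.sum(),ray('top',[cc],.066),P[m][:,2].max())
# whole dispenser, not-blue
m=big(box(235,295,165,265)&(b<r+25)); c=cv2.minAreaRect(np.c_[u[m],v[m]].astype(np.float32)); print('disp',c,ray('top',cv2.boxPoints(c),.01).round(4)[:,:2].tolist())
# plate
m=big(box(350,440,165,250)&(b<r+25)); c=cv2.minAreaRect(np.c_[u[m],v[m]].astype(np.float32)); q=ray('top',cv2.boxPoints(c),.035); print('hp',c,q.round(4)[:,:2].tolist(),q.mean(0))
m=box(360,425,172,235)&(P[...,2]>.02); print('plate z',np.median(P[200:215,385:400,2]), 'bench',np.median(P[260:290,380:420,2]))
for a,n,x in(((235,180,295,265),'crop1',8),((350,165,440,250),'crop2',6)):
    cv2.imwrite(f'pics/{n}.png',cv2.resize(im[a[1]:a[3],a[0]:a[2]],None,fx=x if n!='crop1' else 7,fy=x if n!='crop1' else 7,interpolation=cv2.INTER_CUBIC))
E
```

```text
pink ((258.42974853515625, 227.47836303710938), (12.866257667541504, 26.394207000732422), 17.102725982666016) [0.52550381 0.18895914 0.06219907]
pink corners [[0.4992, 0.2144], [0.5639, 0.1939], [0.5536, 0.1622], [0.4891, 0.1827]] [[0.52640574 0.1883021  0.062     ]]
knob (np.float64(271.2439024390244), np.float64(188.7560975609756)) 41 [[0.62558129 0.15413225 0.066     ]] 0.07324983199278079
disp ((263.8211364746094, 217.09634399414062), (23.849876403808594, 82.66041564941406), 16.699243545532227) [[0.4595, 0.243], [0.6719, 0.1778], [0.6522, 0.1161], [0.4407, 0.1819]]
hp ((393.002685546875, 207.4818878173828), (59.79185485839844, 65.87361907958984), 8.426968574523926) [[0.5018, -0.0711], [0.6737, -0.1006], [0.6481, -0.258], [0.4761, -0.2265]] [ 0.57493571 -0.16405585  0.035     ]
plate z 0.04063365281439535 bench 0.0006239265867947763
```

View pics/crop1.png

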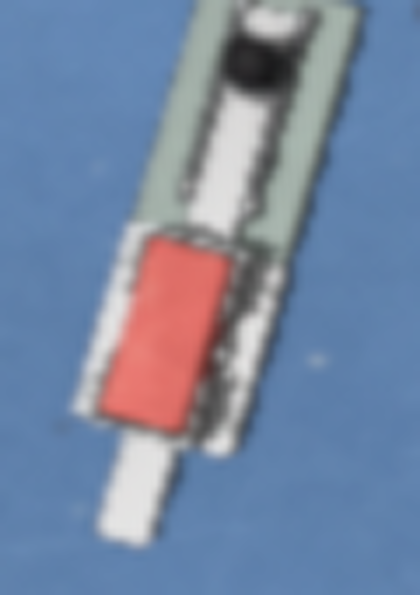

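View pics/crop2.png

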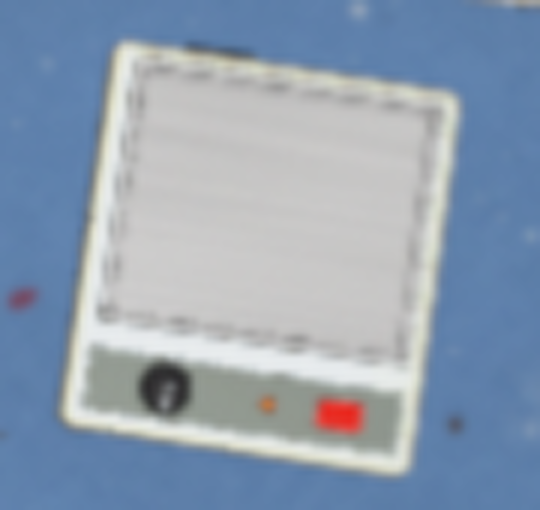

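The crop shows the plate's inner rim corners at about (373,175), (422,182), (368,218) and (417,225). The dispenser's yaw is about -17.2°. Next I'll cross-check the knob and the plate and set up the move helper.

```bash
cat >> h.py <<'E'
from scipy.spatial.transform import Rotation as R
O=np.array([.526,.1887]); YD=np.deg2rad(-17.2)
def dw(x,y=0): c,s=np.cos(YD),np.sin(YD); return O+np.array([c*x-s*y,s*x+c*y])
def go(x,y,ztip,yaw,pose=None):
    """yaw: dispenser-style yaw; tool x points along yaw+180. returns row; pose = (pos, rotvec) commanded"""
    s=read_state(); p,o=pose or (s['tool_pos'],s['orientation']); A=R.from_rotvec(o)
    T=R.from_euler('z',yaw+np.pi)*R.from_euler('x',np.pi)
    d=A.inv().apply(np.array([x,y,ztip+.186])-p); w=(A.inv()*T).as_rotvec()
    print(dict(zip(['x','y','z','ax','ay','az'],np.r_[d,w].round(4))))
E
python3 - <<'E'
from h import *
q=np.array([[140,62],[435,105],[108,318],[405,358]])/6+[350,165]-.4
w=ray('top',q,.043); print('plate',w.round(4).tolist(),w.mean(0)); 
z=np.load('scene0.npz'); im,d=z['im'],z['d']; P=cloud('scene',d)
v,u=np.mgrid[:400,:640]; m=(u>275)&(u<298)&(v>180)&(v<212)&(im.max(2)<60)&(P[...,2]>.045)
print('knob scene',m.sum(),np.median(P[m],0),P[m].min(0),P[m].max(0))
m=(u>230)&(u<285)&(v>195)&(v<222)&(im[...,2].astype(int)>im[...,1]+50)&(P[...,2]>.058)
print('pink scene',m.sum(),P[m].mean(0)); print('model knob',dw(.112), 'block poke',dw(-.058))
go(*dw(.112),.10,YD)
E
```

```text
plate [[0.6606, -0.1118, 0.043], [0.6398, -0.2416, 0.043], [0.5485, -0.0949, 0.043], [0.5289, -0.2246, 0.043]] [ 0.59446519 -0.16823654  0.043     ]
knob scene 58 [0.62275199 0.15460124 0.05961006] [0.61556976 0.14852048 0.04514477] [0.63631521 0.1668413  0.06616873]
pink scene 182 [0.52324833 0.18709576 0.06392466]
model knob [0.63299118 0.1555807 ] block poke [0.47059385 0.20585107]
{'x': np.float64(-0.5041), 'y': np.float64(-0.1863), 'z': np.float64(0.118), 'ax': np.float64(-0.0016), 'ay': np.float64(-0.0003), 'az': np.float64(-0.1456)}
```

Call:
carry_out(
  targets=[
    {"hand": 60,"x": -0.05,"y": -0.0185,"z": 0.0},
    {"hand": 60,"x": -0.11,"y": -0.04,"z": 0.02,"az": -0.1456},
    {"hand": 60,"x": -0.17,"y": -0.062,"z": 0.04,"az": -0.1456},
    {"hand": 60,"x": -0.23,"y": -0.085,"z": 0.06,"az": -0.1456},
    {"hand": 60,"x": -0.285,"y": -0.105,"z": 0.07,"az": -0.1456},
    {"hand": 60,"x": -0.34,"y": -0.125,"z": 0.08,"az": -0.1456},
    {"hand": 60,"x": -0.395,"y": -0.146,"z": 0.09,"az": -0.1456},
    {"hand": 60,"x": -0.45,"y": -0.166,"z": 0.1,"az": -0.1456},
  ],
)

```text
schema error: expected keys hand, x, y, z, ax, ay, az
```

Call:
carry_out(
  targets=[
    {"hand": 60,"x": -0.051,"y": -0.029,"z": 0.018},
    {"hand": 60,"x": -0.051,"y": -0.029,"z": 0.018},
    {"hand": 60,"x": -0.051,"y": -0.029,"z": 0.018},
  ],
)

```text
schema error: expected keys hand, x, y, z, ax, ay, az
```

```bash
python3 - <<'E'
from h import *
for n in('scene','top'):
    im,d=read_camera(n); np.savez(f'{n}1.npz',im=im,d=d); cv2.imwrite(f'pics/{n}1.png',cv2.resize(im[120:280,180:380],None,fx=4,fy=3.75) if n=='scene' else im)
s=read_state(); print(s['t'],s['tool_pos'],s['opening']); go(*dw(.111),.035,YD)
E
```

```text
0.2 [0.25864232 0.54124618 0.40408052] 0.09294055042661747
{'x': np.float64(-0.5031), 'y': np.float64(-0.1865), 'z': np.float64(0.1832), 'ax': np.float64(-0.0011), 'ay': np.float64(-0.0002), 'az': np.float64(-0.1456)}
```

View pics/scene1.png

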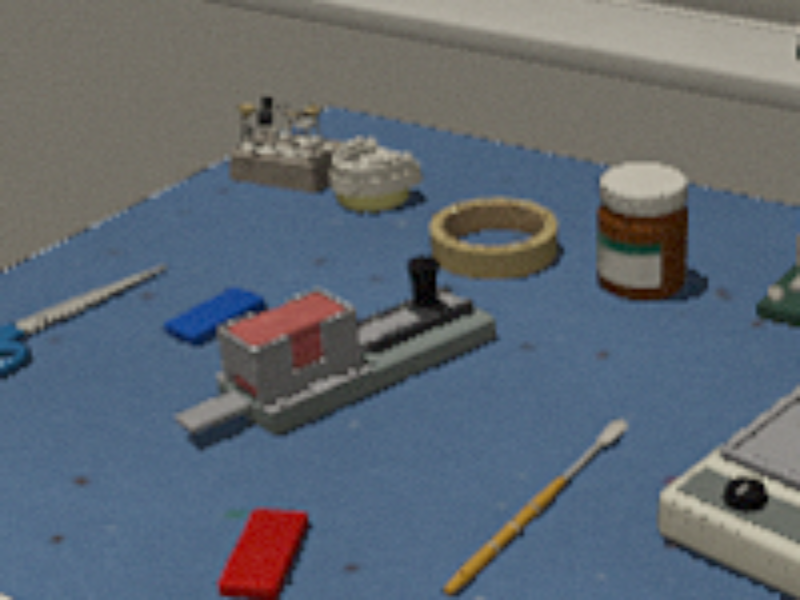

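The arm hasn't moved, because every row needs all the keys. The picture shows the knob upright at scene pixel (286,195), with nothing in its way.

Call:
carry_out(
  targets=[
    {"hand": 60,"x": -0.503,"y": -0.1865,"z": 0.118,"ax": -0.001,"ay": 0,"az": -0.1456},
    {"hand": 60,"x": -0.503,"y": -0.1865,"z": 0.118,"ax": -0.001,"ay": 0,"az": -0.1456},
    {"hand": 60,"x": -0.503,"y": -0.1865,"z": 0.118,"ax": -0.001,"ay": 0,"az": -0.1456},
    {"hand": 60,"x": -0.503,"y": -0.1865,"z": 0.118,"ax": -0.001,"ay": 0,"az": -0.1456},
    {"hand": 60,"x": -0.503,"y": -0.1865,"z": 0.118,"ax": -0.001,"ay": 0,"az": -0.1456},
    {"hand": 60,"x": -0.503,"y": -0.1865,"z": 0.118,"ax": -0.001,"ay": 0,"az": -0.1456},
    {"hand": 60,"x": -0.503,"y": -0.1865,"z": 0.118,"ax": -0.001,"ay": 0,"az": -0.1456},
    {"hand": 60,"x": -0.503,"y": -0.1865,"z": 0.118,"ax": -0.001,"ay": 0,"az": -0.1456},
  ],
)

```text
t: 1.2
tool_pos: [0.5997, 0.1891, 0.2968]
orientation: [0.47, 3.106, 0.002]
force: [0.6, -0.6, -0.1]
opening: 0.0557
gripper_force: 0.0
```

```bash
python3 - <<'E'
from h import *
s=read_state(); print(s['t'],s['tool_pos'],s['opening']); go(*dw(.111),.10,YD)
E
```

```text
1.2 [0.59970931 0.18913503 0.29680137] 0.055727908229612454
{'x': np.float64(-0.0407), 'y': np.float64(-0.0222), 'z': np.float64(0.0108), 'ax': np.float64(0.0012), 'ay': np.float64(0.0), 'az': np.float64(-0.0001)}
```

Call:
carry_out(
  targets=[
    {"hand": 60,"x": -0.04,"y": -0.022,"z": 0.011,"ax": 0,"ay": 0,"az": 0},
    {"hand": 60,"x": -0.04,"y": -0.022,"z": 0.011,"ax": 0,"ay": 0,"az": 0},
    {"hand": 60,"x": -0.04,"y": -0.022,"z": 0.011,"ax": 0,"ay": 0,"az": 0},
    {"hand": 60,"x": -0.04,"y": -0.022,"z": 0.011,"ax": 0,"ay": 0,"az": 0},
  ],
)

```text
t: 1.7
tool_pos: [0.6297, 0.1592, 0.2868]
orientation: [0.467, 3.106, 0.002]
force: [-0.8, 0.4, 0.6]
opening: 0.0555
gripper_force: 0.0
```

```bash
python3 - <<'E'
from h import *
im,d=read_camera('scene'); cv2.imwrite('pics/scene2.png',cv2.resize(im[120:280,180:380],None,fx=4,fy=3.75))
s=read_state(); print(s['t'],s['tool_pos'],s['opening'],s['dq'].round(3)); go(*dw(.111),.035,YD)
E
```

```text
1.75 [0.62972299 0.1592456  0.28689786] 0.055709986660267774 [ 0.    -0.001 -0.003 -0.002 -0.004 -0.003]
{'x': np.float64(-0.0032), 'y': np.float64(-0.0026), 'z': np.float64(0.0659), 'ax': np.float64(0.0015), 'ay': np.float64(0.0005), 'az': np.float64(0.0017)}
```

View pics/scene2.png

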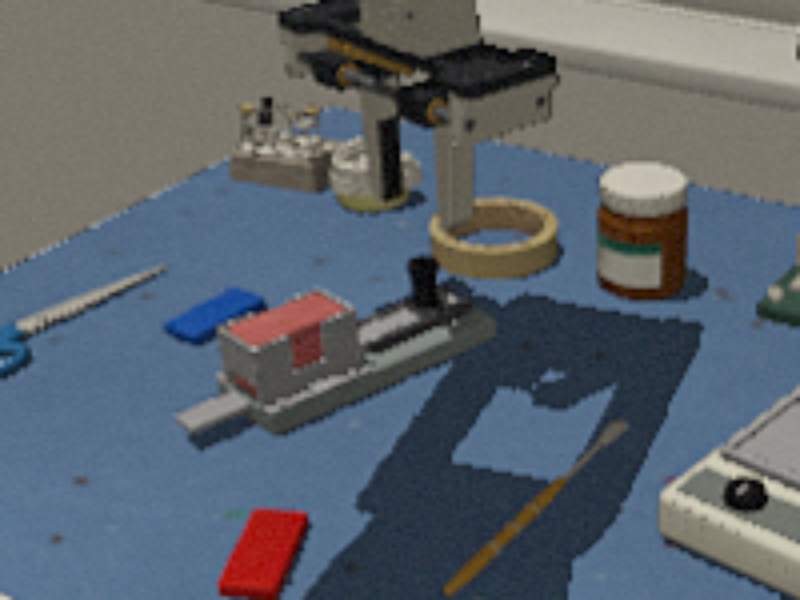

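The open fingers straddle the line above the knob, which is at crop (424,282). I'll descend and grip.

Call:
carry_out(
  targets=[
    {"hand": 60,"x": -0.003,"y": -0.0026,"z": 0.03,"ax": 0.0015,"ay": 0,"az": 0.0017},
    {"hand": 60,"x": -0.003,"y": -0.0026,"z": 0.066,"ax": 0.0015,"ay": 0,"az": 0.0017},
    {"hand": 60,"x": -0.003,"y": -0.0026,"z": 0.066,"ax": 0.0015,"ay": 0,"az": 0.0017},
    {"hand": 60,"x": -0.003,"y": -0.0026,"z": 0.066,"ax": 0.0015,"ay": 0,"az": 0.0017},
    {"hand": 5,"x": -0.003,"y": -0.0026,"z": 0.066,"ax": 0.0015,"ay": 0,"az": 0.0017},
    {"hand": 5,"x": -0.003,"y": -0.0026,"z": 0.066,"ax": 0.0015,"ay": 0,"az": 0.0017},
    {"hand": 5,"x": -0.003,"y": -0.0026,"z": 0.066,"ax": 0.0015,"ay": 0,"az": 0.0017},
    {"hand": 5,"x": -0.003,"y": -0.0026,"z": 0.066,"ax": 0.0015,"ay": 0,"az": 0.0017},
  ],
  newtons=12,
)

```text
t: 2.75
tool_pos: [0.6326, 0.1548, 0.2206]
orientation: [0.473, 3.105, 0.0]
force: [5.2, 14.9, -0.3]
opening: 0.0204
gripper_force: 9.0
```

Call:
carry_out(
  targets=[
    {"hand": 5,"x": 0,"y": 0.0015,"z": 0,"ax": 0,"ay": 0,"az": 0},
    {"hand": 5,"x": 0,"y": 0.0015,"z": 0,"ax": 0,"ay": 0,"az": 0},
  ],
)

```text
t: 3.0
tool_pos: [0.6331, 0.1567, 0.2206]
orientation: [0.472, 3.105, 0.001]
force: [1.3, 5.9, 1.1]
opening: 0.0166
gripper_force: 12.0
```

Call:
carry_out(
  targets=[
    {"hand": 5,"x": 0.008,"y": 0.0008,"z": 0,"ax": 0,"ay": 0,"az": 0},
    {"hand": 5,"x": 0.016,"y": 0.0008,"z": 0,"ax": 0,"ay": 0,"az": 0},
    {"hand": 5,"x": 0.024,"y": 0.0008,"z": 0,"ax": 0,"ay": 0,"az": 0},
    {"hand": 5,"x": 0.032,"y": 0.0008,"z": 0,"ax": 0,"ay": 0,"az": 0},
    {"hand": 5,"x": 0.04,"y": 0.0008,"z": 0,"ax": 0,"ay": 0,"az": 0},
    {"hand": 5,"x": 0.047,"y": 0.0008,"z": 0,"ax": 0,"ay": 0,"az": 0},
    {"hand": 5,"x": 0.051,"y": 0.0008,"z": 0,"ax": 0,"ay": 0,"az": 0},
    {"hand": 5,"x": 0.051,"y": 0.0008,"z": 0,"ax": 0,"ay": 0,"az": 0},
  ],
)

```text
t: 4.0
tool_pos: [0.5858, 0.1712, 0.2213]
orientation: [0.472, 3.1, -0.001]
force: [11.9, -2.8, -2.4]
opening: 0.0164
gripper_force: 12.0
```

```bash
python3 - <<'E'
from h import *
im,d=read_camera('scene'); cv2.imwrite('pics/scene3.png',cv2.resize(im[160:260,200:325],None,fx=6,fy=6,interpolation=cv2.INTER_CUBIC))
s=read_state(); print(s['t'],s['tool_pos'],s['opening'],s['force']); c=np.array([np.cos(YD),np.sin(YD)]); print((s['tool_pos'][:2]-O)@c)
E
```

```text
4.05 [0.5858488  0.1712494  0.22131905] 0.016552902975082794 [12.8769498  -3.66512046 -2.40935591]
0.06233254993436259
```

View pics/scene3.png

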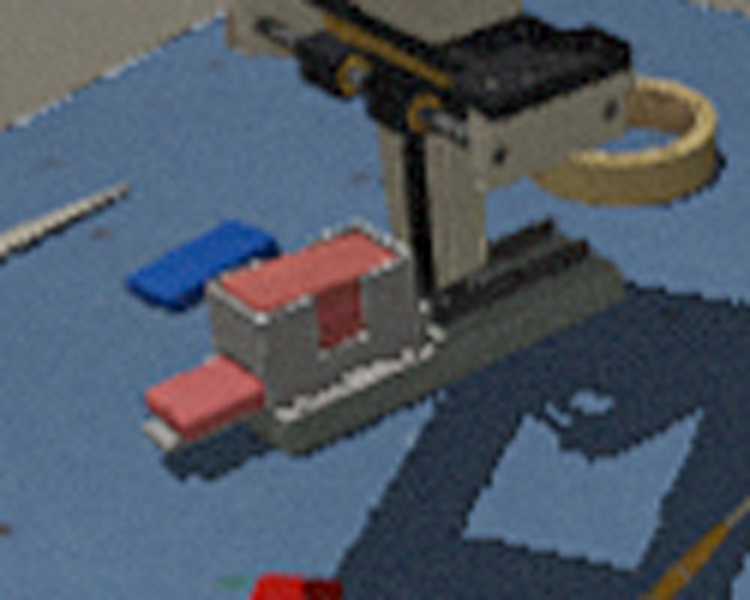

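The block pokes out of the mouth at crop (205,393), and the slide is at its forward stop. The blade isn't attached to the block, so I'll draw the slide fully back while I still hold the knob.

Call:
carry_out(
  targets=[
    {"hand": 5,"x": -0.008,"y": 0,"z": 0,"ax": 0,"ay": 0,"az": 0},
    {"hand": 5,"x": -0.016,"y": 0,"z": 0,"ax": 0,"ay": 0,"az": 0},
    {"hand": 5,"x": -0.024,"y": 0,"z": 0,"ax": 0,"ay": 0,"az": 0},
    {"hand": 5,"x": -0.032,"y": 0,"z": 0,"ax": 0,"ay": 0,"az": 0},
    {"hand": 5,"x": -0.04,"y": 0,"z": 0,"ax": 0,"ay": 0,"az": 0},
    {"hand": 5,"x": -0.048,"y": 0,"z": 0,"ax": 0,"ay": 0,"az": 0},
    {"hand": 5,"x": -0.0525,"y": 0,"z": 0,"ax": 0,"ay": 0,"az": 0},
    {"hand": 5,"x": -0.0525,"y": 0,"z": 0,"ax": 0,"ay": 0,"az": 0},
  ],
)

```text
t: 5.05
tool_pos: [0.6347, 0.1565, 0.2212]
orientation: [0.472, 3.105, -0.0]
force: [0.4, 0.4, 7.0]
opening: 0.0166
gripper_force: 12.0
```

Call:
carry_out(
  targets=[
    {"hand": 5,"x": -0.002,"y": 0,"z": 0,"ax": 0,"ay": 0,"az": 0},
    {"hand": 5,"x": -0.002,"y": 0,"z": 0,"ax": 0,"ay": 0,"az": 0},
  ],
)

```text
t: 5.3
tool_pos: [0.6355, 0.1564, 0.221]
orientation: [-0.472, -3.103, 0.001]
force: [-6.0, 1.1, 12.2]
opening: 0.0166
gripper_force: 12.0
```

```bash
python3 - <<'E'
from h import *
im,d=read_camera('scene'); cv2.imwrite('pics/scene4.png',cv2.resize(im[160:260,200:325],None,fx=6,fy=6,interpolation=cv2.INTER_CUBIC))
s=read_state(); print(s['t'],s['tool_pos'],s['opening'],s['force']); c=np.array([np.cos(YD),np.sin(YD)]); print((s['tool_pos'][:2]-O)@c)
E
```

```text
5.35 [0.63551737 0.15637914 0.22107096] 0.01710409045023859 [-6.63241368  1.16680616 11.24026754]
0.11417711017604626
```

View pics/scene4.png

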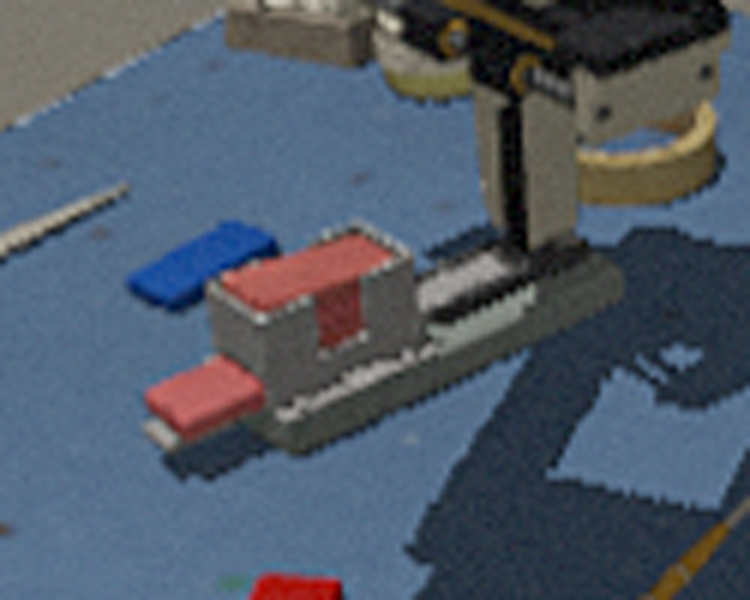

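The slide is at its back stop (6 N reaction) and the block still pokes out. I'll release the knob and lift.

Call:
carry_out(
  targets=[
    {"hand": 60,"x": 0.001,"y": 0,"z": -0.001,"ax": 0,"ay": 0,"az": 0},
    {"hand": 60,"x": 0.001,"y": 0,"z": -0.001,"ax": 0,"ay": 0,"az": 0},
    {"hand": 60,"x": 0.001,"y": 0,"z": -0.001,"ax": 0,"ay": 0,"az": 0},
    {"hand": 60,"x": 0.001,"y": 0,"z": -0.03,"ax": 0,"ay": 0,"az": 0},
    {"hand": 60,"x": 0.001,"y": 0,"z": -0.07,"ax": 0,"ay": 0,"az": 0},
    {"hand": 60,"x": 0.06,"y": 0,"z": -0.07,"ax": 0,"ay": 0,"az": 0},
    {"hand": 60,"x": 0.12,"y": 0,"z": -0.07,"ax": 0,"ay": 0,"az": 0},
    {"hand": 60,"x": 0.172,"y": 0,"z": -0.07,"ax": 0,"ay": 0,"az": 0},
  ],
)

```text
t: 6.35
tool_pos: [0.4703, 0.2072, 0.2899]
orientation: [-0.473, -3.105, 0.001]
force: [-0.7, 0.3, 0.2]
opening: 0.0558
gripper_force: 0.0
```

Call:
carry_out(
  targets=[
    {"hand": 60,"x": 0,"y": 0,"z": 0,"ax": 0,"ay": 0,"az": 0},
    {"hand": 60,"x": 0,"y": 0,"z": 0,"ax": 0,"ay": 0,"az": 0},
  ],
)

```text
t: 6.6
tool_pos: [0.4726, 0.207, 0.2907]
orientation: [0.472, 3.105, -0.0]
force: [0.8, 0.4, 0.4]
opening: 0.0558
gripper_force: 0.0
```

```bash
python3 - <<'E'
from h import *
im,d=read_camera('scene'); np.savez('scene5.npz',im=im,d=d); P=cloud('scene',d)
v,u=np.mgrid[:400,:640]; m=(u>220)&(u<248)&(v>210)&(v<236)&(im[...,2].astype(int)>im[...,1]+40)&(abs(P[...,2]-.029)<.008)
c,s_=np.cos(YD),np.sin(YD); Q=(P[m][:,:2]-O)@np.array([[c,-s_],[s_,c]]); print('block',m.sum(),Q.min(0),Q.max(0),P[m][:,2].max())
s=read_state(); print(s['t'],s['tool_pos'],s['opening'],s['force']); go(*dw(-.058,.001),.0195,YD)
E
```

```text
block 150 [-0.07372808 -0.01594783] [-0.03523008  0.01540897] 0.033022593206336215
6.65 [0.4731079  0.20685375 0.29083661] 0.05558474587645162 [ 0.0070286  -0.37252347  0.81520483]
{'x': np.float64(0.0022), 'y': np.float64(-0.0007), 'z': np.float64(0.0853), 'ax': np.float64(0.0001), 'ay': np.float64(0.0013), 'az': np.float64(-0.0019)}
```

Call:
carry_out(
  targets=[
    {"hand": 60,"x": 0.0022,"y": -0.0012,"z": 0.04,"ax": 0,"ay": 0.001,"az": -0.002},
    {"hand": 60,"x": 0.0022,"y": -0.0012,"z": 0.07,"ax": 0,"ay": 0.001,"az": -0.002},
    {"hand": 60,"x": 0.0022,"y": -0.0012,"z": 0.085,"ax": 0,"ay": 0.001,"az": -0.002},
    {"hand": 60,"x": 0.0022,"y": -0.0012,"z": 0.085,"ax": 0,"ay": 0.001,"az": -0.002},
    {"hand": 60,"x": 0.0022,"y": -0.0012,"z": 0.085,"ax": 0,"ay": 0.001,"az": -0.002},
  ],
)

```text
t: 7.28
tool_pos: [0.4708, 0.2065, 0.2066]
orientation: [0.47, 3.106, 0.001]
force: [1.0, -0.3, -0.0]
opening: 0.0559
gripper_force: 0.0
```

Call:
carry_out(
  targets=[
    {"hand": 20,"x": 0,"y": 0,"z": 0,"ax": 0,"ay": 0,"az": 0},
    {"hand": 20,"x": 0,"y": 0,"z": 0,"ax": 0,"ay": 0,"az": 0},
    {"hand": 20,"x": 0,"y": 0,"z": 0,"ax": 0,"ay": 0,"az": 0},
    {"hand": 20,"x": 0,"y": 0,"z": 0,"ax": 0,"ay": 0,"az": 0},
  ],
  newtons=20,
)

```text
t: 7.78
tool_pos: [0.47, 0.2066, 0.2058]
orientation: [-0.469, -3.106, -0.0]
force: [0.0, 0.7, 5.0]
opening: 0.0322
gripper_force: 20.0
```

Call:
carry_out(
  targets=[
    {"hand": 20,"x": 0.006,"y": 0,"z": 0,"ax": 0,"ay": 0,"az": 0},
    {"hand": 20,"x": 0.014,"y": 0,"z": 0,"ax": 0,"ay": 0,"az": 0},
    {"hand": 20,"x": 0.022,"y": 0,"z": 0,"ax": 0,"ay": 0,"az": 0},
    {"hand": 20,"x": 0.03,"y": 0,"z": 0,"ax": 0,"ay": 0,"az": 0},
    {"hand": 20,"x": 0.038,"y": 0,"z": 0,"ax": 0,"ay": 0,"az": 0},
    {"hand": 20,"x": 0.046,"y": 0,"z": 0,"ax": 0,"ay": 0,"az": 0},
    {"hand": 20,"x": 0.054,"y": 0,"z": 0,"ax": 0,"ay": 0,"az": 0},
    {"hand": 20,"x": 0.054,"y": 0,"z": 0,"ax": 0,"ay": 0,"az": 0},
  ],
)

```text
t: 8.78
tool_pos: [0.4171, 0.2227, 0.2049]
orientation: [-0.468, -3.103, 0.001]
force: [-2.8, 1.9, 4.4]
opening: 0.0315
gripper_force: 20.0
```

```bash
python3 - <<'E'
from h import *
im,d=read_camera('scene'); cv2.imwrite('pics/scene6.png',cv2.resize(im[160:260,200:325],None,fx=6,fy=6,interpolation=cv2.INTER_CUBIC))
im,d=read_camera('top'); P=cloud('top',d)
v,u=np.mgrid[:400,:640]; m=(u>235)&(u<290)&(v>200)&(v<260)&(im[...,2].astype(int)>im[...,1]+50)
c,s_=np.cos(YD),np.sin(YD); Q=(P[m][:,:2]-O)@np.array([[c,-s_],[s_,c]]); 
k=(abs(Q[:,0])<.03); z=P[m][k][:,2]; print('stack z',k.sum(),np.percentile(z,[5,50,95]),np.polyfit(Q[k][:,0],z,1))
s=read_state(); print(s['t'],s['tool_pos'],s['opening'],s['force'])
E
```

```text
stack z 335 [0.02042264 0.05086066 0.05525487] [0.25554484 0.05478835]
8.875 [0.41733601 0.22256379 0.20485843] 0.03185753357671573 [-3.08574621  2.07732998  4.74369255]
```

View pics/scene6.png

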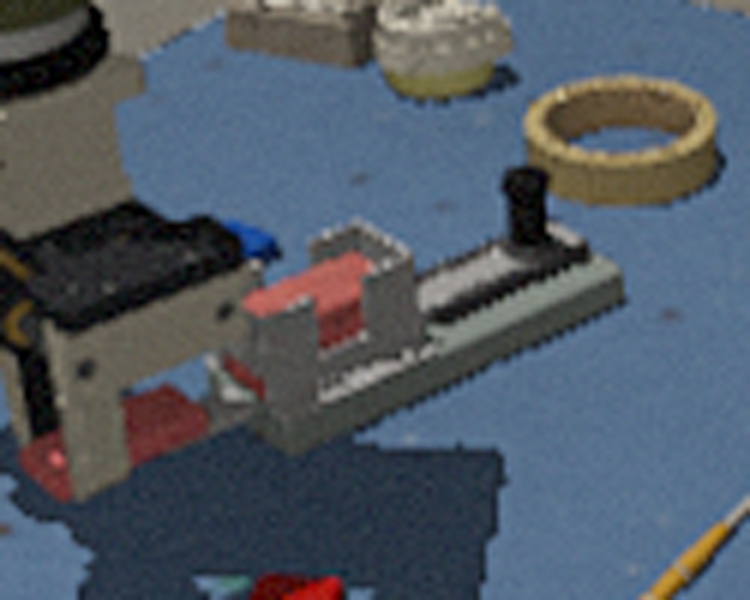

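The stack dropped and lies flat: its median top is at 51 mm, which is the 18 mm floor plus three blocks. The slide is back, and the gripper holds the block at crop (110,440). Next I lift.

Call:
carry_out(
  targets=[
    {"hand": 20,"x": 0.004,"y": 0,"z": -0.01,"ax": 0,"ay": 0,"az": 0},
    {"hand": 20,"x": 0.008,"y": 0,"z": -0.035,"ax": 0,"ay": 0,"az": 0},
    {"hand": 20,"x": 0.008,"y": 0,"z": -0.065,"ax": 0,"ay": 0,"az": 0},
    {"hand": 20,"x": 0.008,"y": 0,"z": -0.095,"ax": 0,"ay": 0,"az": 0},
    {"hand": 20,"x": 0.008,"y": 0,"z": -0.1,"ax": 0,"ay": 0,"az": 0},
    {"hand": 20,"x": 0.008,"y": 0,"z": -0.1,"ax": 0,"ay": 0,"az": 0},
  ],
)

```text
t: 9.62
tool_pos: [0.4105, 0.2246, 0.3048]
orientation: [-0.469, -3.105, 0.001]
force: [-0.2, -0.0, -0.6]
opening: 0.0317
gripper_force: 20.0
```

```bash
python3 - <<'E'
from h import *
s=read_state(); print(s['t'],s['tool_pos'],s['opening'],s['force']); go(.5767,-.1651,.10,np.deg2rad(-9.2))
E
```

```text
9.625 [0.41047647 0.22464457 0.30482142] 0.03169716190907157 [-0.21578612 -0.02974207 -0.55561874]
{'x': np.float64(-0.274), 'y': np.float64(-0.3232), 'z': np.float64(0.0188), 'ax': np.float64(-0.0007), 'ay': np.float64(-0.0012), 'az': np.float64(-0.1394)}
```

Call:
carry_out(
  targets=[
    {"hand": 20,"x": -0.015,"y": -0.018,"z": 0,"ax": 0,"ay": 0,"az": -0.01},
    {"hand": 20,"x": -0.042,"y": -0.05,"z": 0,"ax": 0,"ay": 0,"az": -0.03},
    {"hand": 20,"x": -0.072,"y": -0.085,"z": 0,"ax": 0,"ay": 0,"az": -0.05},
    {"hand": 20,"x": -0.102,"y": -0.12,"z": 0,"ax": 0,"ay": 0,"az": -0.07},
    {"hand": 20,"x": -0.132,"y": -0.155,"z": 0,"ax": 0,"ay": 0,"az": -0.09},
    {"hand": 20,"x": -0.162,"y": -0.19,"z": 0,"ax": 0,"ay": 0,"az": -0.11},
    {"hand": 20,"x": -0.192,"y": -0.225,"z": 0,"ax": 0,"ay": 0,"az": -0.125},
    {"hand": 20,"x": -0.222,"y": -0.26,"z": 0,"ax": 0,"ay": 0,"az": -0.139},
  ],
)

```text
t: 10.62
tool_pos: [0.5457, -0.0906, 0.3029]
orientation: [-0.252, -3.127, -0.001]
force: [1.0, 0.1, 0.0]
opening: 0.0314
gripper_force: 20.0
```

```bash
python3 - <<'E'
from h import *
s=read_state(); print(s['t'],s['tool_pos'],s['opening'],s['force']); go(.5767,-.1651,.10,np.deg2rad(-9.2))
E
```

```text
10.625 [ 0.5456618  -0.09058052  0.30294239] 0.03143554613523143 [0.99156701 0.1382496  0.00845137]
{'x': np.float64(-0.0426), 'y': np.float64(-0.0686), 'z': np.float64(0.0168), 'ax': np.float64(-0.0), 'ay': np.float64(-0.0043), 'az': np.float64(-0.0)}
```

Call:
carry_out(
  targets=[
    {"hand": 20,"x": -0.022,"y": -0.035,"z": 0.005,"ax": 0,"ay": 0,"az": 0},
    {"hand": 20,"x": -0.036,"y": -0.058,"z": 0.01,"ax": 0,"ay": 0,"az": 0},
    {"hand": 20,"x": -0.042,"y": -0.068,"z": 0.018,"ax": 0,"ay": 0,"az": 0},
    {"hand": 20,"x": -0.0426,"y": -0.069,"z": 0.018,"ax": 0,"ay": 0,"az": 0},
    {"hand": 20,"x": -0.0426,"y": -0.069,"z": 0.018,"ax": 0,"ay": 0,"az": 0},
    {"hand": 20,"x": -0.0426,"y": -0.069,"z": 0.018,"ax": 0,"ay": 0,"az": 0},
  ],
)

```text
t: 11.38
tool_pos: [0.5769, -0.1632, 0.2876]
orientation: [-0.251, -3.131, 0.0]
force: [0.4, 0.2, -0.4]
opening: 0.0319
gripper_force: 20.0
```

```bash
python3 - <<'E'
from h import *
im,d=read_camera('scene'); P=cloud('scene',d); cv2.imwrite('pics/scene7.png',cv2.resize(im[150:300,310:470],None,fx=4,fy=4,interpolation=cv2.INTER_CUBIC))
s=read_state(); print(s['t'],s['tool_pos'],s['opening'],s['force']); go(.5767,-.1651,.043,np.deg2rad(-9.2))
m=(im[...,2].astype(int)>im[...,1]+40)&(P[...,2]>.07)&(P[...,1]<0)&(P[...,1]>-.3)&(P[...,0]<.75)
a=np.deg2rad(-9.2); Q=(P[m]-s['tool_pos'])@np.array([[np.cos(a),-np.sin(a),0],[np.sin(a),np.cos(a),0],[0,0,1]]); Q[:,2]+=.186
print(len(Q),Q.min(0),Q.max(0)); 
for lo in np.arange(-.03,.06,.01):
    k=(Q[:,0]>=lo)&(Q[:,0]<lo+.01)
    if k.sum()>3: print(round(lo,2),k.sum(),Q[k][:,2].min().round(4),Q[k][:,2].max().round(4))
E
```

```text
11.425 [ 0.57695412 -0.16331202  0.28772086] 0.031879627394365805 [ 0.41470493 -0.63542883 -0.70762943]
{'x': np.float64(-0.0001), 'y': np.float64(-0.0018), 'z': np.float64(0.0587), 'ax': np.float64(-0.0004), 'ay': np.float64(-0.0003), 'az': np.float64(0.0007)}
188 [-0.01783083 -0.01522774  0.00121018] [0.04926594 0.01564677 0.01033931]
-0.02 59 0.0012 0.0102
-0.01 39 0.003 0.0097
0.0 29 0.0076 0.0103
0.01 25 0.0073 0.0103
0.02 19 0.008 0.01
0.03 9 0.008 0.0099
0.04 8 0.0079 0.0098
```

View pics/scene7.png

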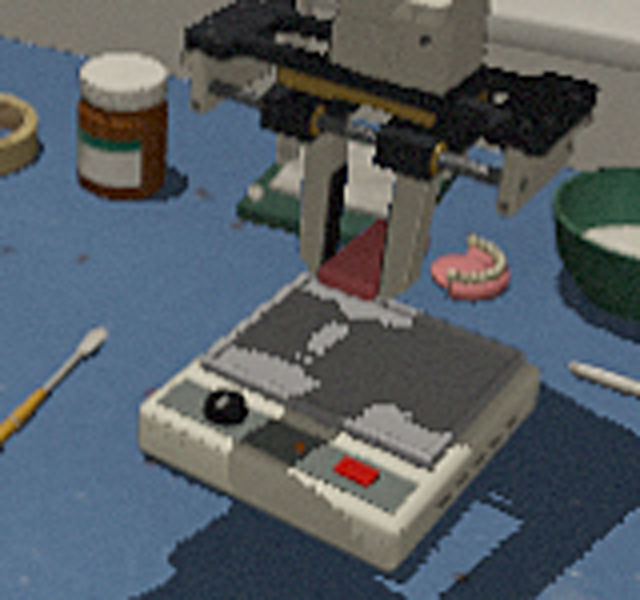

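The block hangs level, with its top 10 mm above the fingertips along its whole length. I'll lower it towards the middle of the plate.

Call:
carry_out(
  targets=[
    {"hand": 20,"x": 0,"y": -0.0018,"z": 0.015,"ax": 0,"ay": 0,"az": 0},
    {"hand": 20,"x": 0,"y": -0.0018,"z": 0.03,"ax": 0,"ay": 0,"az": 0},
    {"hand": 20,"x": 0,"y": -0.0018,"z": 0.043,"ax": 0,"ay": 0,"az": 0},
    {"hand": 20,"x": 0,"y": -0.0018,"z": 0.052,"ax": 0,"ay": 0,"az": 0},
    {"hand": 20,"x": 0,"y": -0.0018,"z": 0.057,"ax": 0,"ay": 0,"az": 0},
    {"hand": 20,"x": 0,"y": -0.0018,"z": 0.057,"ax": 0,"ay": 0,"az": 0},
    {"hand": 20,"x": 0,"y": -0.0018,"z": 0.057,"ax": 0,"ay": 0,"az": 0},
  ],
)

```text
t: 12.3
tool_pos: [0.5769, -0.1661, 0.2308]
orientation: [-0.252, -3.131, 0.001]
force: [0.1, 0.6, -0.4]
opening: 0.032
gripper_force: 20.0
```

Call:
carry_out(
  targets=[
    {"hand": 20,"x": 0,"y": 0,"z": 0.001,"ax": 0,"ay": 0,"az": 0},
    {"hand": 20,"x": 0,"y": 0,"z": 0.002,"ax": 0,"ay": 0,"az": 0},
    {"hand": 20,"x": 0,"y": 0,"z": 0.002,"ax": 0,"ay": 0,"az": 0},
  ],
)

```text
t: 12.68
tool_pos: [0.5765, -0.1659, 0.2282]
orientation: [-0.252, -3.13, 0.0]
force: [-0.3, -0.9, -0.2]
opening: 0.0315
gripper_force: 20.0
```

Call:
carry_out(
  targets=[
    {"hand": 20,"x": 0,"y": 0,"z": 0.0005,"ax": 0,"ay": 0,"az": 0},
    {"hand": 20,"x": 0,"y": 0,"z": 0.001,"ax": 0,"ay": 0,"az": 0},
    {"hand": 20,"x": 0,"y": 0,"z": 0.001,"ax": 0,"ay": 0,"az": 0},
  ],
)

```text
t: 13.05
tool_pos: [0.5766, -0.166, 0.2278]
orientation: [-0.252, -3.131, 0.001]
force: [-3.7, 0.4, 4.5]
opening: 0.0318
gripper_force: 20.0
```

The block has touched the plate (4.5 N). I'll open a little, then retreat.

Call:
carry_out(
  targets=[
    {"hand": 20,"x": 0,"y": 0,"z": 0.0003,"ax": 0,"ay": 0,"az": 0},
    {"hand": 20,"x": 0,"y": 0,"z": 0.0003,"ax": 0,"ay": 0,"az": 0},
    {"hand": 40,"x": 0,"y": 0,"z": 0,"ax": 0,"ay": 0,"az": 0},
    {"hand": 52,"x": 0,"y": 0,"z": 0,"ax": 0,"ay": 0,"az": 0},
    {"hand": 52,"x": 0,"y": 0,"z": 0,"ax": 0,"ay": 0,"az": 0},
    {"hand": 52,"x": 0,"y": 0,"z": -0.02,"ax": 0,"ay": 0,"az": 0},
    {"hand": 52,"x": 0,"y": 0,"z": -0.06,"ax": 0,"ay": 0,"az": 0},
    {"hand": 52,"x": 0,"y": 0,"z": -0.12,"ax": 0,"ay": 0,"az": 0},
  ],
  newtons=5,
)

```text
t: 14.05
tool_pos: [0.576, -0.1656, 0.3479]
orientation: [-0.252, -3.127, -0.001]
force: [1.2, 0.7, 0.5]
opening: 0.0482
gripper_force: 0.0
```

Call:
carry_out(
  targets=[
    {"hand": 52,"x": 0.06,"y": 0,"z": -0.06,"ax": 0,"ay": 0,"az": 0},
    {"hand": 52,"x": 0.12,"y": 0,"z": -0.08,"ax": 0,"ay": 0,"az": 0},
    {"hand": 52,"x": 0.16,"y": 0,"z": -0.1,"ax": 0,"ay": 0,"az": 0},
    {"hand": 52,"x": 0.16,"y": 0,"z": -0.1,"ax": 0,"ay": 0,"az": 0},
    {"hand": 52,"x": 0.16,"y": 0,"z": -0.1,"ax": 0,"ay": 0,"az": 0},
  ],
)

```text
t: 14.68
tool_pos: [0.4189, -0.1403, 0.4487]
orientation: [0.253, 3.13, -0.002]
force: [-0.2, -0.0, -1.3]
opening: 0.0482
gripper_force: 0.0
```

```bash
python3 - <<'E'
from h import *
im,d=read_camera('scene'); cv2.imwrite('pics/scene8.png',cv2.resize(im[140:300,200:460],None,fx=3,fy=3,interpolation=cv2.INTER_CUBIC)); P1=cloud('scene',d)
s=read_state(); print(s['t'],s['tool_pos'],s['force'],s['opening'])
top,dt=read_camera('top'); P2=cloud('top',dt)
a=np.deg2rad(-9.2); M=np.array([[np.cos(a),-np.sin(a)],[np.sin(a),np.cos(a)]]); c,s_=np.cos(YD),np.sin(YD)
for n,i,P in(('scene',im,P1),('top',top,P2)):
    pk=(i[...,2].astype(int)>i[...,1]+50); Q=(P[...,:2]-[.5945,-.168])@M
    m=pk&(abs(Q[...,0])<.06)&(abs(Q[...,1])<.064); print(n,'block on plate',m.sum(),Q[m].min(0) if m.any() else'',Q[m].max(0) if m.any() else'', np.percentile(P[m][:,2],[5,50,95]) if m.any() else'')
    D=(P[...,:2]-O)@np.array([[c,-s_],[s_,c]]); m=pk&(abs(D[...,0])<.034)&(abs(D[...,1])<.016)&(P[...,2]>.04)
    if m.any():
        A=np.c_[D[m],np.ones(m.sum())]; print(n,'stack',m.sum(),np.percentile(P[m][:,2],[5,50,95]),'slopes',np.linalg.lstsq(A,P[m][:,2],rcond=None)[0])
    k=(i.max(2)<50)&(abs(D[...,1])<.02)&(D[...,0]>.06)&(D[...,0]<.15)&(P[...,2]>.05); print(n,'knob x',k.sum(),D[k].mean(0) if k.any() else '')
E
```

```text
14.725 [ 0.41923547 -0.14033372  0.44752747] [-1.05391118 -0.74861776  0.73644335] 0.048165375551466244
scene block on plate 302 [-0.05917351 -0.01642555] [0.03264789 0.06279234] [0.04556768 0.05202093 0.05340374]
scene stack 106 [0.04768046 0.05049278 0.0520502 ] slopes [-0.01597079  0.06251524  0.05009375]
scene knob x 46 [ 0.10883238 -0.00306474]
top block on plate 351 [-0.05996305 -0.05633836] [0.05837082 0.06012455] [0.03896144 0.05118111 0.05538886]
top stack 306 [0.0470648  0.0516613  0.05596052] slopes [-0.00576953  0.03488174  0.05141988]
top knob x 31 [ 0.11120421 -0.00120281]
```

View pics/scene8.png

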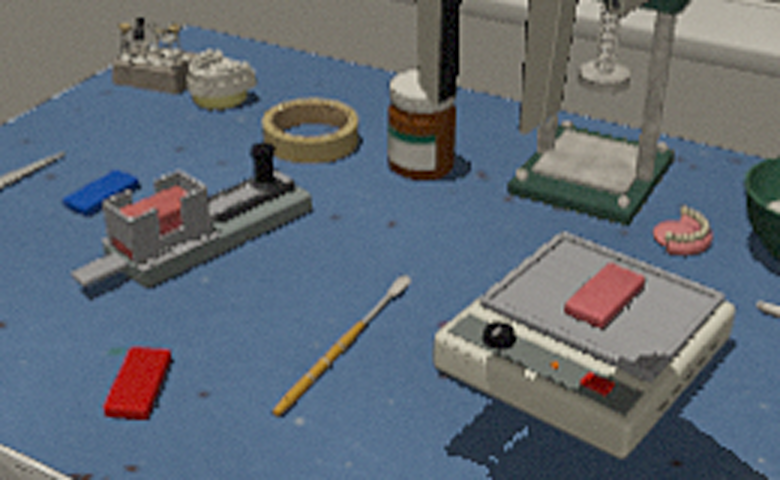

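The pink block lies flat on the plate inside the rim at crop (605,295), with its top at 51–52 mm. The stack in the chute is flat, the knob is back at (262,160), and the other things look undisturbed, so I'll hand it in.

```bash
python3 -c "
from plant import robot; print(robot.close_job())"
```

```text
the job is handed in; nothing more can be done
None
```

The job is handed in (the hand-in gave no verdict): the lowest wax block lies flat on the steel plate inside the rim, the other three lie flat in the chute, and the slide is fully back (drawn back just before I pulled the block out), all in about 15 s of the 56 s.

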